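# Post a returned circuit breaker through the flap of the returns chute

### The arm

A 6-joint arm with a two-finger parallel gripper is mounted at the origin on the work surface. World frame = base frame: x ahead of the robot, y to its left, z up, the work surface at z = 0. Lengths are in m, angles in degrees, forces in N, time in s.
With the tool pointing down it reaches from about 0.4 to 0.825 m from the base axis. Payload 7 kg.
Tool frame: the origin (TCP) lies at the centre of the arm's flange, where the gripper is bolted on; the fingertips stand 178 mm ahead of it and the grasp point (between the pads) lies 159 mm ahead of it; x points along the fingers, y is the direction in which the jaws open and shut, and the axes are right-handed (so a half turn about x gives the same grasp; the last joint's range is limited). The gripper opens to 88 mm and grips with 3 to 60 N. Pads are 19 mm wide; open, the fingers measure 130 mm over their backs; the gripper's body (78 mm by 193 mm) begins 47 mm behind the grasp point.
Start: joints at [-47.894, 20.546, 0.682, 0, -70.136, -16.507], TCP at [0.292, -0.609, 0.405] pointing down, gripper open.
Joint ranges: [-176.03, 176.03], [-82.01, 121.73], [-58.28, 71.71], [-173.87, 95.51], [-174.79, -0.11], [-173.66, 173.66]. Speed limits (degrees/s): [136.94, 136.94, 172.46, 180, 180, 180].

### API

Orientations are given as [roll, pitch, yaw] about the fixed x, y, z axes, in that order (R = Rz(yaw) Ry(pitch) Rx(roll)).
In Python, from plant import ctrl gives the robot as it stands. The module is installed in compiled form; this text tells all that it offers.
- The arm moves only by the shell command python3 -m inch 'ROWS'. ROWS is JSON, one flat list of numbers, 7 for each row, row after row: the shift along the tool's x, y, z in m, then the turn, a rotation vector about the tool's x, y, z in degrees, then the finger opening in m, from 0 to 0.0876. In form: [dx, dy, dz, rx, ry, rz, hand, dx, dy, dz, rx, ry, rz, hand, ...]. A call has 1 to 20 rows; each row shifts and turns the pose as measured when the row begins, along the tool's axes as they then stand; what a row does not reach is not made up. A row lasts 1/8 s, in which the tool goes at most 62.5 mm and 10.7 degrees, less where a joint would pass 70% of its speed; a pose out of reach is approached as far as the arm can. A call with a gripper value outside its range is refused whole. The fingers move at their own pace and stop on an object; the grip force is fixed at half the most. Time passes only in rows, so rows that do not move let the fingers close. It gives the time, the measured TCP pose, the force and the opening at its end, in the units of the state.
- ctrl.get_obs(): the state, without advancing time (a new reading comes with each control period).
- ctrl.snapshot(name): name is "side" or "top"; returns a dict with "color" (480x640x3 uint8, red, green, blue), "depth" (480x640 float32, m along the optical axis (not along the pixel's ray), 0 where there is no reading), "K" (3x3 intrinsics, pixels), "k1" (the pictures are not rectified: a ray, as slopes to the right and down, at radius r is drawn at 1 + k1 r^2 times it, then the intrinsics apply), "position" and "attitude" of the camera in the world. Camera axes: x right, y up, looking along -z (the intrinsics and any distortion apply to the point x, -y, -z); pixel columns grow to the right and rows downward; lengths in m; the calibration is good to about 2 mm. A picture is of the moment at which its call begins.
- ctrl.close_job(): hands the job in, once; it reports no verdict.
The state is a dict: "clock": time; "joint_pos": joint angles; "qvel": joint speeds; "tau": joint torques, N m; "tool_pos": TCP position; "orientation": TCP orientation; "force": force on the tool from outside, world axes, zero at the start; "moment": the same for the moment, N m; "opening": finger opening in m.
Only numpy, scipy, OpenCV 4.12 (cv2) and the standard library are available. Lean on these libraries where they do the work, as an engineer would, in place of code of your own. Each camera call takes 0.05 s, during which the arm holds its last target.

### The job

Push the returned circuit breaker that lies on the tray of the returns chute along the tray and in through the hanging flap, following it in with your fingers until it goes over the brow and slides down to the stop at the bottom of the chute; then draw your fingers back out so that the flap swings shut behind it. Only push it: do not lift or carry it or turn it over, and leave the other things on the bench where they are.

Things in the scene. Friction and masses are not known exactly. Their poses are not given: they have to be found in the camera images.
- chute: Returns chute: grey steel stand, sheet-metal tray, portal with hanging flap, slide behind; fixed to the bench. Origin on the bench top straight below the flap's hinge, mid width; x points inward (the way the breaker goes), y left, z up. Level tray 105 mm above the bench, 230 mm wide inside, from x = -210 mm to +65 mm; edges 20 mm high in front of the flap (4 mm sheet), 55 mm behind it.
- doorway (a point): Point on the tray under the shut flap, mid width (axes as the chute's). The doorway here is 230 mm wide and 170 mm high, between posts 25 mm square, under a lintel 25 mm thick in x from 290 to 325 mm above the bench. A hand pointing straight down meets the lintel before its fingertips reach the flap: lean the fingers forward, 25 to 40 degrees, to follow the breaker in.
- brow (a point): Middle of the brow, where the level tray ends and the slide begins: 65 mm behind the flap, 105 mm above the bench (axes as the chute's). Tray and slide are smooth metal (friction about 0.2): once its middle is past the brow the breaker tips and slides down by itself. The slide falls at 30 degrees over 180 mm, between cheeks 50 mm high and open on top, to a stop lip 35 mm high.
- flap (a joint): Angle of the flap about its hinge rod: 0 = hanging shut against its stop, growing as its lower edge swings inward (away from the robot), up to 1.45 rad. It cannot swing outward. It falls shut by its own weight.
- flap_hinge (a point): Middle of the flap's hinge rod, 280 mm above the bench, just under the lintel, in the plane of the shut flap. The breaker goes over the brow when its rear end has been pushed about 5 to 10 mm past this plane, so the fingertips must go that far in under the flap; the flap then rests on them until they are drawn back out.
- flap_edge (a point): Middle of the flap's lower edge. The flap is a clear plastic sheet edged with steel, 222 mm wide, 168 mm from hinge to lower edge, 4 mm thick, with an 8 mm round steel bar along the lower edge, about 0.3 kg. Shut, its edge is 7 mm above the tray. A breaker pushed against it lifts it with less than 3 N.
- breaker: The returned breaker: three-pole, black, lying on its back on the chute's tray in front of the flap. 120 mm long (x, along the tray within 0.3 rad), 76 mm wide (y), 44 mm high at both ends, 60 mm over the middle 76 mm, small grey toggle up to 70 mm. 0.45 to 0.9 kg. Origin at the centre of its underside. Its end nearest the robot (x = -60 mm) is a flat face to push.
- small_breaker: Bystander: a two-pole breaker of the same make-up, 120 x 50 x 60 mm, lying on the bench to the right of the tray. Origin at the centre of its underside. To be left alone.
- junction_box: Bystander: a cast aluminium junction box, 99 x 99 x 51 mm, on the bench to the left of the tray. Origin at the centre of its underside. To be left alone.
- coupling: Bystander: a steel conduit coupling, a tube 42 mm across and 62 mm tall, standing on the bench to the left of the chute. Origin at the centre of its underside. To be left alone.
- tape: Bystander: a roll of black tape 100 mm across and 19 mm tall, lying flat on the bench at the right. Origin at the centre of its underside. To be left alone.
- screwdriver: Bystander: a screwdriver lying on the bench at the left. To be left alone.
- carton: Bystander: a small cardboard carton 110 x 85 x 60 mm on the bench to the right of the chute. Origin at the centre of its underside. To be left alone.
There are look-alikes about, which are no part of the job. Leave any blue look-alike of the breaker alone.

How it is judged:
By the outcome, as a careful person would: the job done as asked, in the order asked, and still so for the second after the job is handed in, with the robot touching nothing.
It also fails if it takes over 42 s, if anything falls off the work surface, if the arm or the gripper's body presses on something with over 40 N, if the wrist force passes 120 N, or if a joint passes its speed limit or range.

## Working session

There is one attempt and no reset: what is moved stays moved. The work goes in short steps, Python scripts to look and compute and a shell command to move; the robot and the scene stay as the last step left them, time stands still between calls to the robot, and variables do not carry over. Pictures are saved under pics/ and viewed, and the job is handed in when it is done.

```bash
mkdir -p pics; cat > h.py <<'E'
import numpy as np, cv2
from plant import ctrl
from scipy.spatial.transform import Rotation as R
def snap(n,f):
    s=ctrl.snapshot(n); cv2.imwrite('pics/'+f,s['color'][:,:,::-1]); np.savez('pics/'+f+'.npz',**{k:np.array(v) for k,v in s.items()}); return s
E
python3 - <<'E'
from h import *
print(ctrl.get_obs())
for n in('side','top'):
    s=snap(n,n+'0.png'); print(n,s['K'],s['k1'],s['position'],s['attitude'])
E
```

```text
{'clock': 0.0, 'joint_pos': array([-4.78947927e+01,  2.05927923e+01,  6.34673384e-01, -2.06609093e-02,
       -7.01375457e+01, -1.65056623e+01]), 'qvel': array([-0.02478982,  0.04943256,  0.02561958,  0.04799962, -0.09031197,
       -0.02618868]), 'tau': array([ 1.41639730e-04, -5.82717025e+01,  2.93066812e+01,  6.99720785e+00,
        7.11371904e-03, -2.50475796e-04]), 'tool_pos': array([ 0.29155864, -0.60857196,  0.40371226]), 'orientation': array([ 95.03059949,  89.90238296, 120.62310844]), 'force': array([ 0.1323998 , -0.27278336,  0.64499152]), 'moment': array([-0.02891482,  0.05671752,  0.00266136]), 'opening': 0.08791573432402378}
side [[573.37158877   0.         310.63131598]
 [  0.         573.37158877 238.6850001 ]
 [  0.           0.           1.        ]] -0.13815346609194185 [-0.42191198  0.80280642  1.24768278] [  49.23420082    0.91856347 -130.88166676]
top [[601.87261366   0.         321.17347524]
 [  0.         601.87261366 235.7185293 ]
 [  0.           0.           1.        ]] -0.20979021544469387 [ 0.35281911 -0.01737874  2.01481888] [ 5.81608011e+00 -3.33532891e-02 -9.05117210e+01]
```

View pics/side0.png

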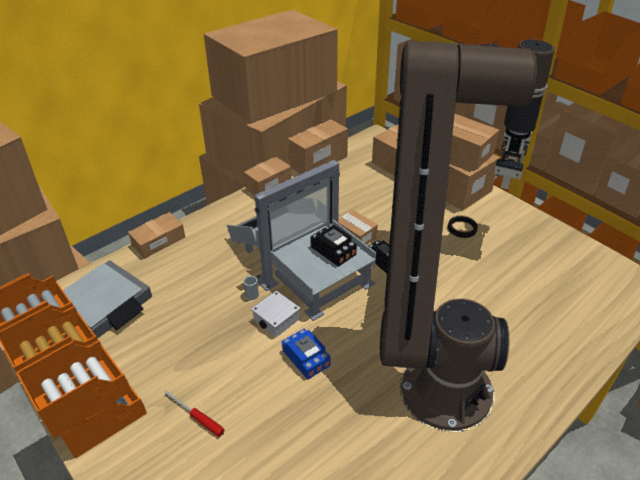

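View pics/top0.png

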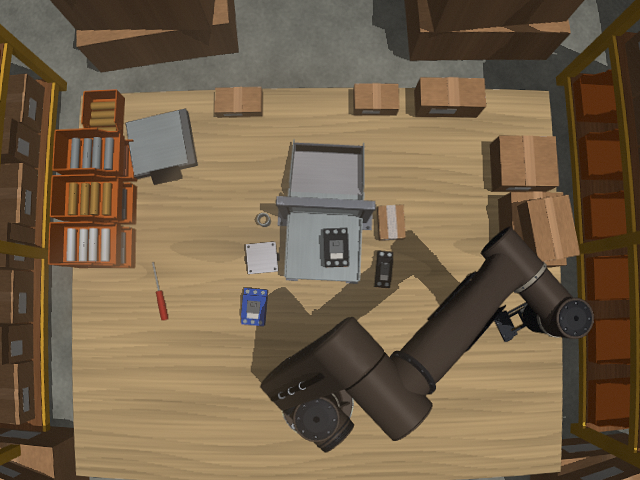

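Candidates in the top picture:
- Black three-pole breaker on the tray at (336,247). This is my choice.
- Black two-pole small_breaker on the bench at (384,268).
- Blue look-alike on the bench at (254,307).

I'll check the choice with a close crop and then measure.

```bash
cat >> h.py <<'E'
def cloud(s):
    K=np.array(s['K']);k1=float(s['k1']);d=np.array(s['depth']);h,w=d.shape
    u,v=np.meshgrid(np.arange(w),np.arange(h))
    p=cv2.undistortPoints(np.stack([u,v],-1).reshape(-1,1,2).astype(float),K,np.array([k1,0,0,0,0.]),).reshape(h,w,2)
    P=np.stack([p[...,0]*d,-p[...,1]*d,-d],-1)
    A=R.from_euler('xyz',np.array(s['attitude']),degrees=True).as_matrix()
    W=P@A.T+np.array(s['position']); W[d==0]=np.nan; return W
def load(f): return dict(np.load('pics/'+f+'.npz'))
E
python3 - <<'E'
from h import *
s=load('top0.png');W=cloud(s);c=s['color']
cr=c[130:320,230:420,::-1];cv2.imwrite('pics/crop0.png',cv2.resize(cr,None,fx=3.1,fy=3.1,interpolation=cv2.INTER_CUBIC))
for (u,v) in [(300,260),(336,247),(384,268),(327,247),(320,300),(283,205),(372,205),(325,203),(325,160)]: print((u,v),W[v,u].round(4))
ins=np.zeros(W.shape[:2],bool);ins[215:285,280:366]=1
z=W[...,2]
tray=ins&(abs(z-.105)<.008)
dark=(c.max(-1)<90)
b=ins&(z>.135)&(z<.19)
print(tray.sum(),np.median(z[tray]),b.sum())
for n,m in(('tray',tray),('brk',b)):
    X=W[m][:,:2].astype(np.float32);r=cv2.minAreaRect(X);print(n,r, X.min(0),X.max(0))
li=(z>.30)&(z<.345)&(np.indices(z.shape)[0]<235)&(np.indices(z.shape)[0]>180)&(np.indices(z.shape)[1]>265)&(np.indices(z.shape)[1]<385)
X=W[li][:,:2].astype(np.float32);print('lintel',li.sum(),cv2.minAreaRect(X),np.median(z[li]))
E
```

```text
(300, 260) [0.4706 0.0479 0.1005]
(336, 247) [ 0.5059 -0.0656  0.1639]
(384, 268) [ 0.4442 -0.2235  0.0645]
(327, 247) [ 0.5066 -0.0379  0.1594]
(320, 300) [ 0.3425 -0.0145 -0.0041]
(283, 205) [0.6154 0.0885 0.3132]
(372, 205) [ 0.6118 -0.1654  0.3224]
(325, 203) [ 0.6192 -0.0316  0.319 ]
(325, 160) [ 0.8113 -0.0355  0.0301]
3360 0.10495126391811305 948
tray ((0.511145830154419, -0.023109987378120422), (0.243417888879776, 0.2117965966463089), 87.96500396728516) [ 0.40178448 -0.1481594 ] [0.6156038  0.09515347]
brk ((0.5047646760940552, -0.05363765358924866), (0.13276655972003937, 0.26002028584480286), 18.443941116333008) [ 0.44800133 -0.15842351] [0.6052674  0.09023304]
lintel 979 ((0.6207391619682312, -0.03330482542514801), (0.2824660837650299, 0.027741072699427605), 86.5917739868164) 0.3241859386125703
```

View pics/crop0.png

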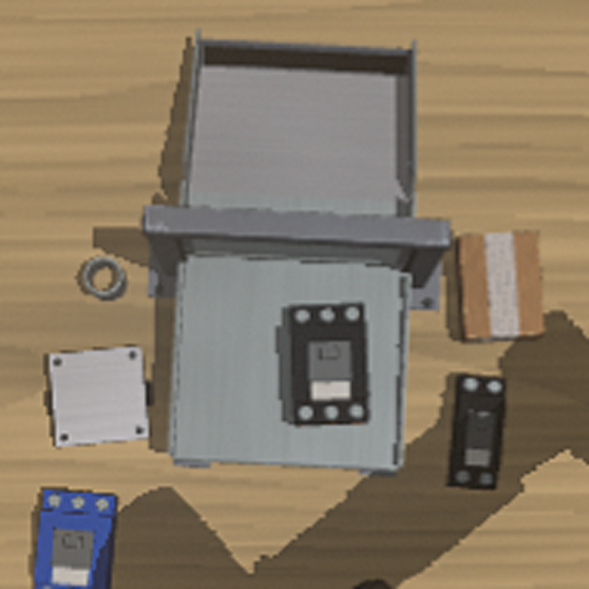

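```bash
python3 - <<'E'
from h import *
s=load('top0.png');W=cloud(s);c=s['color'];z=W[...,2];V,U=np.indices(z.shape)
def fit(x,y):
    p=np.polyfit(x,y,1)
    for _ in range(5):
        r=y-np.polyval(p,x);k=abs(r)<2.0*max(.0015,np.median(abs(r)));p=np.polyfit(x[k],y[k],1)
    return p
# lintel: per-column mid
li=(z>.312)&(z<.335)&(V>180)&(V<235)&(U>270)&(U<385)
xs=[];f=[];b=[]
for u in range(282,374):
    q=W[:,u][li[:,u]]
    if len(q)>4: xs.append(q[:,1].mean());f.append(q[:,0].min());b.append(q[:,0].max())
xs=np.array(xs)
for n,v in(('front',f),('back',b)):
    p=fit(xs,np.array(v));print('lintel',n,p,np.degrees(np.arctan(p[0])), 'x at y=-.03',np.polyval(p,-.03))
print('y range',W[li][:,1].min(),W[li][:,1].max())
# tray front edge
tr=(abs(z-.105)<.008)&(V>215)&(V<285)
xs=[];f=[]
for u in range(290,358):
    q=W[:,u][tr[:,u]]
    if len(q): xs.append(q[q[:,0].argmin(),1]);f.append(q[:,0].min())
p=fit(np.array(xs),np.array(f));print('tray front',p,np.degrees(np.arctan(p[0])),np.polyval(p,-.03))
# edges rim top z~.125
for lo,hi in((276,296),(350,370)):
    m=(z>.115)&(z<.135)&(V>222)&(V<280)&(U>lo)&(U<hi)
    X=W[m];p=fit(X[:,0],X[:,1]);print('rim',m.sum(),p,np.degrees(np.arctan(p[0])),'y at x=.5',np.polyval(p,.5))
# breaker: use dark mask
b=(z>.125)&(z<.19)&(V>220)&(V<275)&(U>312)&(U<352)
X=W[b].astype(np.float32);r=cv2.minAreaRect(X[:,:2]);print('brk',r)
b2=b&(z>.142)&(z<.156);X=W[b2].astype(np.float32);print('ends',b2.sum(),cv2.minAreaRect(X[:,:2]))
b3=b&(z>.158)&(z<.172);X=W[b3].astype(np.float32);print('top',b3.sum(),cv2.minAreaRect(X[:,:2]),np.median(X[:,2]))
b4=b&(z>.140);X=W[b4].astype(np.float32);print('all',cv2.minAreaRect(X[:,:2]),cv2.boxPoints(cv2.minAreaRect(X[:,:2])))
s=load('side0.png');W=cloud(s);z=W[...,2];V,U=np.indices(z.shape)
b=(z>.135)&(z<.18)&(V>215)&(V<270)&(U>305)&(U<362)&(s['color'].max(-1)<250)
for lo,hi in((.14,.155),(.155,.172),(.14,.18)):
    m=b&(z>lo)&(z<hi);print('side',m.sum(),cv2.minAreaRect(W[m][:,:2].astype(np.float32)))
E
```

```text
lintel front [0.05712847 0.61057465] 3.2696660842768632 x at y=-.03 0.6088607951965275
lintel back [0.06076786 0.63394273] 3.477465558642925 x at y=-.03 0.6321196975132227
y range -0.17441065856804952 0.10818497526342974
tray front [0.05856823 0.41021293] 3.3518833044425267 0.408455883218924
rim 86 [-0.05803976  0.11960786] -3.3217067876376607 y at x=.5 0.09058797904314654
rim 96 [-0.05717832 -0.11496322] -3.272512938165546 y at x=.5 -0.1435523826832112Traceback (most recent call last):
  File "<stdin>", line 31, in <module>
cv2.error: OpenCV(4.12.0) /io/opencv/modules/imgproc/src/convhull.cpp:143: error: (-215:Assertion failed) total >= 0 && (depth == CV_32F || depth == CV_32S) in function 'convexHull'
```

```bash
python3 - <<'E'
from h import *
yw=np.radians(-3.35);E=np.array([[np.cos(yw),np.sin(yw)],[-np.sin(yw),np.cos(yw)]]);o=np.array([.6195,-.0334])
def rep(n,X,zz):
    C=np.ascontiguousarray((X[:,:2]-o)@E.T,dtype=np.float32)
    if len(C)<5: print(n,len(C));return
    (c,sz,a)=cv2.minAreaRect(C);print(n,len(C),'c',np.round(c,4),'size',np.round(sz,4),'ang',round(a,1),'z',np.nanmedian(zz).round(4))
for f,box in(('top0.png',(312,352,220,275)),('side0.png',(305,362,215,270))):
    s=load(f);W=cloud(s);z=W[...,2];V,U=np.indices(z.shape)
    b=(V>box[2])&(V<box[3])&(U>box[0])&(U<box[1])
    C=(W[...,:2]-o)@E.T
    b&=(abs(C[...,1])<.105)&(C[...,0]>-.2)&(C[...,0]<-.015)
    for lo,hi in((.13,.19),(.14,.156),(.157,.171)):
        m=b&(z>lo)&(z<hi);rep((f,lo,hi),W[m],z[m])
E
```

```text
('top0.png', 0.13, 0.19) 942 c [-0.1096 -0.0389] size [0.1197 0.0747] ang 3.2 z 0.1616
('top0.png', 0.14, 0.156) 304 c [-0.1093 -0.0386] size [0.1197 0.0731] ang 4.4 z 0.149
('top0.png', 0.157, 0.171) 509 c [-0.1139 -0.039 ] size [0.1057 0.0744] ang 2.8 z 0.1643
('side0.png', 0.13, 0.19) 991 c [-0.1119 -0.0362] size [0.1275 0.0843] ang 5.4 z 0.1585
('side0.png', 0.14, 0.156) 337 c [-0.1116 -0.0348] size [0.1255 0.0809] ang 6.3 z 0.1489
('side0.png', 0.157, 0.171) 473 c [-0.1151 -0.036 ] size [0.0859 0.0852] ang 6.7 z 0.1655
```

The crop confirms it: a black three-pole breaker lies on the tray, and the two-pole one is off the tray at crop (477,430). The chute origin is at about (0.6195, -0.0334) with yaw -3.35°. In chute axes the breaker is at (-0.110, -0.038) with yaw about 4°.

```bash
cat >> h.py <<'E'
YC=-3.35;O=np.array([.6195,-.0334,0]);RC=R.from_euler('z',YC,degrees=True)
def pose():
    o=ctrl.get_obs();return np.array(o['tool_pos']),R.from_euler('xyz',o['orientation'],degrees=True),o
def target(tip,lean,yaw,sgn):
    """tip in chute frame; yaw rel. chute"""
    r=RC*R.from_euler('z',yaw,degrees=True);a=np.radians(lean)
    x=r.apply([np.sin(a),0,-np.cos(a)]);y=r.apply([0,sgn,0]);z=np.cross(x,y)
    Rt=R.from_matrix(np.stack([x,y,z],1)); return RC.apply(tip)+O-.178*x,Rt
def report():
    p,r,o=pose();x=r.as_matrix()[:,0];y=r.as_matrix()[:,1]
    tip=RC.inv().apply(p+.178*x-O);xc=RC.inv().apply(x);yc=RC.inv().apply(y)
    print('t',round(o['clock'],2),'tip(chute)',tip.round(4),'lean',np.degrees(np.arctan2(np.hypot(xc[0],xc[1])*np.sign(xc[0]),-xc[2])).round(1),'yvec',yc.round(3),'F',np.round(o['force'],1),'open',round(o['opening'],3),'q',np.round(o['joint_pos'],1))
def plan(tip,lean,yaw,sgn,n,via=None):
    p,r,o=pose();pt,Rt=target(np.array(tip),lean,yaw,sgn)
    rv=(r.inv()*Rt).as_rotvec()
    report();print('total turn',np.degrees(np.linalg.norm(rv)).round(1),'dist',np.linalg.norm(pt-p).round(3))
    tip0=p+.178*r.as_matrix()[:,0];tip1=pt+.178*Rt.as_matrix()[:,0]
    pc,rc=p,r
    for i in range(1,n+1):
        rn=r*R.from_rotvec(rv*i/n);pn=tip0+(tip1-tip0)*i/n-.178*rn.as_matrix()[:,0]
        d=rc.inv().apply(pn-pc);w=np.degrees((rc.inv()*rn).as_rotvec())
        print(d.round(4).tolist(),w.round(2).tolist());pc,rc=pn,rn
E
python3 - <<'E'
from h import *
print(pose()[1].as_matrix().round(3))
for s in (1,-1): plan([-.21,-.038,.225],0,6,s,12)
E
```

```text
[[-0.001 -0.432  0.902]
 [ 0.001  0.902  0.432]
 [-1.     0.002 -0.   ]]
t 0.1 tip(chute) [-0.2939 -0.5931  0.2258] lean -0.1 yvec [-0.484  0.875  0.002] F [-0.2 -0.1 -0.2] open 0.087 q [-47.9  20.6   0.6  -0.  -70.1 -16.5]
total turn 22.9 dist 0.562
[0.0001, 0.0371, 0.0285] [1.91, -0.0, -0.01]
[0.0001, 0.0381, 0.0272] [1.91, -0.0, -0.01]
[0.0001, 0.0389, 0.026] [1.91, -0.0, -0.01]
[0.0001, 0.0398, 0.0246] [1.91, -0.0, -0.01]
[0.0001, 0.0406, 0.0233] [1.91, -0.0, -0.01]
[0.0001, 0.0413, 0.0219] [1.91, -0.0, -0.01]
[0.0001, 0.042, 0.0206] [1.91, -0.0, -0.01]
[0.0001, 0.0427, 0.0191] [1.91, -0.0, -0.01]
[0.0001, 0.0433, 0.0177] [1.91, -0.0, -0.01]
[0.0001, 0.0439, 0.0162] [1.91, -0.0, -0.01]
[0.0001, 0.0444, 0.0148] [1.91, -0.0, -0.01]
[0.0001, 0.0449, 0.0133] [1.91, -0.0, -0.01]
t 0.1 tip(chute) [-0.2939 -0.5931  0.2258] lean -0.1 yvec [-0.484  0.875  0.002] F [-0.2 -0.1 -0.2] open 0.087 q [-47.9  20.6   0.6  -0.  -70.1 -16.5]
total turn 157.1 dist 0.562
[0.0001, 0.0371, 0.0285] [-13.09, 0.01, -0.0]
[0.0001, 0.0297, 0.0362] [-13.09, 0.01, -0.0]
[0.0001, 0.0207, 0.042] [-13.09, 0.01, -0.0]
[0.0001, 0.0107, 0.0456] [-13.09, 0.01, -0.0]
[0.0001, 0.0001, 0.0468] [-13.09, 0.01, -0.0]
[0.0001, -0.0105, 0.0456] [-13.09, 0.01, -0.0]
[0.0001, -0.0205, 0.0421] [-13.09, 0.01, -0.0]
[0.0001, -0.0295, 0.0363] [-13.09, 0.01, -0.0]
[0.0001, -0.037, 0.0287] [-13.09, 0.01, -0.0]
[0.0001, -0.0425, 0.0196] [-13.09, 0.01, -0.0]
[0.0001, -0.0458, 0.0094] [-13.09, 0.01, -0.0]
[0.0001, -0.0468, -0.0012] [-13.09, 0.01, -0.0]
```

```bash
python3 -m inch '[0,0.037,0.028,2,0,0,0.025, 0,0.038,0.027,2,0,0,0.025, 0,0.039,0.026,2,0,0,0.025, 0,0.040,0.025,2,0,0,0.025, 0,0.041,0.023,2,0,0,0.025, 0,0.041,0.022,2,0,0,0.025, 0,0.042,0.021,2,0,0,0.025, 0,0.043,0.019,2,0,0,0.025, 0,0.043,0.018,2,0,0,0.025, 0,0.044,0.016,2,0,0,0.025]'
python3 - <<'E'
from h import *
plan([-.215,-.038,.19],15,6,1,6)
E
```

```text
clock: 1.35
tool_pos: [0.3945, -0.1407, 0.4006]
orientation: [125.6, 89.5, 130.2]
force: [1.4, -0.7, 0.5]
opening: 0.0253
t 1.35 tip(chute) [-0.2193 -0.1192  0.2226] lean -0.5 yvec [-0.138  0.99   0.007] F [ 1.4 -0.7  0.5] open 0.025 q [  7.4  -4.3 -29.4  -0.4 -65.1 -92.6]
total turn 15.4 dist 0.096
[0.0057, 0.0136, -0.0053] [0.31, -2.55, -0.1]
[0.0058, 0.0136, -0.0056] [0.31, -2.55, -0.1]
[0.0058, 0.0137, -0.0059] [0.31, -2.55, -0.1]
[0.0059, 0.0137, -0.0063] [0.31, -2.55, -0.1]
[0.0059, 0.0137, -0.0066] [0.31, -2.55, -0.1]
[0.006, 0.0137, -0.0069] [0.31, -2.55, -0.1]
```

```bash
python3 -m inch '[0.006,0.0137,-0.0053,0.3,-2.6,-0.1,0.025, 0.006,0.0137,-0.0056,0.3,-2.6,-0.1,0.025, 0.006,0.0137,-0.006,0.3,-2.6,-0.1,0.025, 0.006,0.0137,-0.0063,0.3,-2.6,-0.1,0.025, 0.006,0.0137,-0.0066,0.3,-2.6,-0.1,0.025, 0.006,0.0137,-0.007,0.3,-2.6,-0.1,0.025, 0,0,0,0,0,0,0.025]'
python3 - <<'E'
from h import *
plan([-.205,-.038,.125],20,6,1,5)
snap('top','top1.png')
E
```

```text
clock: 2.22
tool_pos: [0.3547, -0.0559, 0.3588]
orientation: [0.5, 74.2, 3.4]
force: [-0.1, -0.3, 0.5]
opening: 0.025
t 2.23 tip(chute) [-0.215  -0.0322  0.1875] lean 15.8 yvec [-0.11   0.994  0.002] F [-0.1 -0.3  0.5] open 0.025 q [  27.   -15.9  -48.8    9.2  -43.  -120. ]
total turn 4.3 dist 0.067
[0.0125, -0.0013, -0.0042] [0.05, -0.85, -0.05]
[0.0125, -0.0012, -0.0044] [0.05, -0.85, -0.05]
[0.0125, -0.0012, -0.0046] [0.05, -0.85, -0.05]
[0.0125, -0.0012, -0.0048] [0.05, -0.85, -0.05]
[0.0124, -0.0012, -0.005] [0.05, -0.85, -0.05]
```

View pics/top1.png

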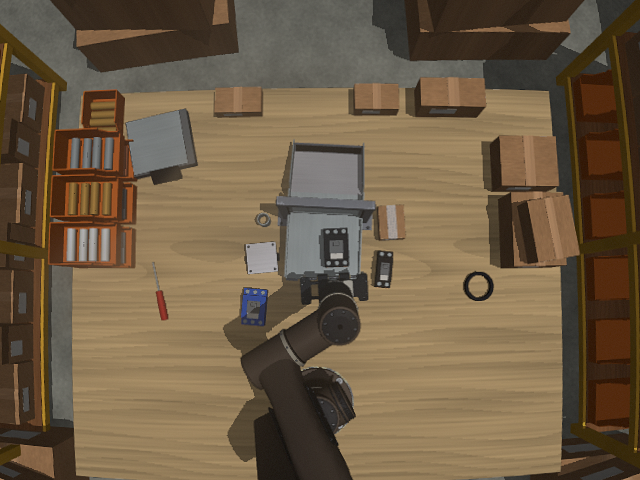

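The open gripper hovers behind the breaker at about (336,290), and the tray is undisturbed. Next I lower it.

```bash
python3 -m inch '[0.0125,-0.001,-0.0042,0,-0.9,0,0.025, 0.0125,-0.001,-0.0044,0,-0.9,0,0.025, 0.0125,-0.001,-0.0046,0,-0.9,0,0.025, 0.0125,-0.001,-0.0048,0,-0.9,0,0.025, 0.0125,-0.001,-0.005,0,-0.9,0,0.025, 0,0,0,0,0,0,0.025]'
python3 - <<'E'
from h import *
plan([-.19,-.038,.12],22,7,1,2)
s=snap('side','side1.png'); cv2.imwrite('pics/side1c.png',cv2.resize(s['color'][150:330,220:400,::-1],None,fx=3.3,fy=3.3,interpolation=cv2.INTER_CUBIC))
E
```

```text
clock: 3.02
tool_pos: [0.3609, -0.0657, 0.2985]
orientation: [1.1, 70.1, 4.0]
force: [0.4, -0.5, 0.0]
opening: 0.0254
t 3.02 tip(chute) [-0.1962 -0.0396  0.1311] lean 19.9 yvec [-0.11   0.994  0.006] F [ 0.4 -0.5  0. ] open 0.025 q [  24.2  -11.2  -58.1   16.   -25.2 -124.7]
total turn 2.3 dist 0.013
[0.0063, 0.0006, -0.0022] [-0.38, -1.06, -0.05]
[0.0063, 0.0006, -0.0023] [-0.38, -1.06, -0.05]
```

View pics/side1c.png

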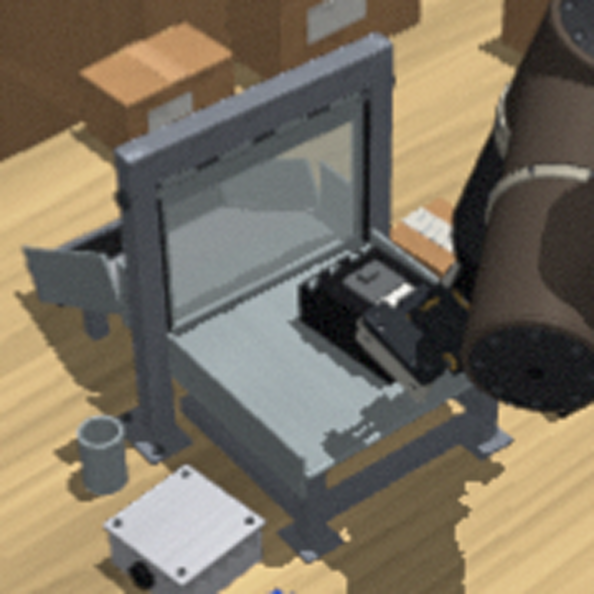

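Joint 3 is close to its limit of -58.28°, so I lean less and ease forward.

```bash
python3 - <<'E'
from h import *
plan([-.187,-.038,.128],10,6.3,1,4)
E
```

```text
t 3.08 tip(chute) [-0.1961 -0.0394  0.1315] lean 19.9 yvec [-0.11   0.994  0.007] F [ 0.7  0.7 -0.5] open 0.025 q [  24.2  -11.2  -58.1   16.   -25.2 -124.7]
total turn 9.9 dist 0.039
[0.0018, 0.0004, 0.0095] [-0.02, 2.48, -0.09]
[0.0017, 0.0004, 0.0096] [-0.02, 2.48, -0.09]
[0.0016, 0.0004, 0.0097] [-0.02, 2.48, -0.09]
[0.0015, 0.0004, 0.0097] [-0.02, 2.48, -0.09]
```

```bash
python3 -m inch '[0.002,0,0.0095,0,2.5,0,0.025, 0.002,0,0.0095,0,2.5,0,0.025, 0.002,0,0.0095,0,2.5,0,0.025, 0.002,0,0.0095,0,2.5,0,0.025]'
python3 - <<'E'
from h import *
plan([-.178,-.038,.122],9,7,1,3)
E
```

```text
clock: 3.58
tool_pos: [0.401, -0.0636, 0.3043]
orientation: [2.7, 80.3, 5.6]
force: [1.2, -0.3, -0.2]
opening: 0.0249
t 3.58 tip(chute) [-0.1868 -0.0382  0.1288] lean 9.7 yvec [-0.11   0.994  0.008] F [ 1.2 -0.3 -0.2] open 0.025 q [  20.5   -3.3  -44.9    3.9  -39.1 -110.4]
total turn 1.0 dist 0.013
[0.0027, 0.0001, 0.0032] [-0.24, 0.22, -0.11]
[0.0027, 0.0001, 0.0032] [-0.24, 0.22, -0.11]
[0.0027, 0.0001, 0.0032] [-0.24, 0.22, -0.11]
```

```bash
python3 -m inch '[0.003,0,0.003,-0.2,0,0,0.025, 0.003,0,0.003,-0.2,0,0,0.025, 0.003,0,0.003,-0.2,0,0,0.025, 0,0,0,0,0,0,0.025]'
python3 - <<'E'
from h import *
plan([-.125,-.031,.120],18,7,1,6)
E
```

```text
clock: 4.08
tool_pos: [0.4118, -0.0631, 0.2969]
orientation: [2.0, 80.3, 5.5]
force: [-0.2, -0.6, 0.1]
opening: 0.0253
t 4.08 tip(chute) [-0.176  -0.0371  0.1214] lean 9.7 yvec [-0.12   0.993  0.006] F [-0.2 -0.6  0.1] open 0.025 q [  19.9   -1.5  -44.4    3.9  -37.7 -109.3]
total turn 8.3 dist 0.027
[0.0017, 0.0001, 0.0041] [-0.03, -1.39, -0.05]
[0.0019, 0.0001, 0.0041] [-0.03, -1.39, -0.05]
[0.0021, 0.0001, 0.004] [-0.03, -1.39, -0.05]
[0.0023, 0.0001, 0.004] [-0.03, -1.39, -0.05]
[0.0025, 0.0001, 0.0039] [-0.03, -1.39, -0.05]
[0.0027, 0.0001, 0.0038] [-0.03, -1.39, -0.05]
```

```bash
python3 -m inch '[0.0017,0,0.0041,0,-1.4,0,0.025, 0.002,0,0.0041,0,-1.4,0,0.025, 0.002,0,0.004,0,-1.4,0,0.025, 0.0023,0,0.004,0,-1.4,0,0.025, 0.0025,0,0.004,0,-1.4,0,0.025, 0.0027,0,0.0038,0,-1.4,0,0.025]'
python3 - <<'E'
from h import *
plan([-.085,-.026,.120],26,6,1,5)
s=snap('top','top2.png');cv2.imwrite('pics/top2c.png',cv2.resize(s['color'][130:320,230:420,::-1],None,fx=3.1,fy=3.1,interpolation=cv2.INTER_CUBIC))
s=snap('side','side2.png'); cv2.imwrite('pics/side2c.png',cv2.resize(s['color'][150:330,220:400,::-1],None,fx=3.3,fy=3.3,interpolation=cv2.INTER_CUBIC))
E
```

```text
clock: 4.82
tool_pos: [0.4381, -0.0614, 0.2887]
orientation: [1.2, 71.4, 4.7]
force: [-1.3, -0.5, -0.1]
opening: 0.0251
t 4.83 tip(chute) [-0.1233 -0.0306  0.12  ] lean 18.6 yvec [-0.121  0.993  0.007] F [-1.3 -0.5 -0.1] open 0.025 q [  19.5   -0.5  -49.1   11.6  -23.8 -115.9]
total turn 7.5 dist 0.019
[0.0025, 0.0004, 0.0027] [0.14, -1.48, -0.14]
[0.0027, 0.0005, 0.0026] [0.14, -1.48, -0.14]
[0.0029, 0.0005, 0.0026] [0.14, -1.48, -0.14]
[0.0031, 0.0005, 0.0025] [0.14, -1.48, -0.14]
[0.0033, 0.0005, 0.0024] [0.14, -1.48, -0.14]
```

View pics/top2c.png

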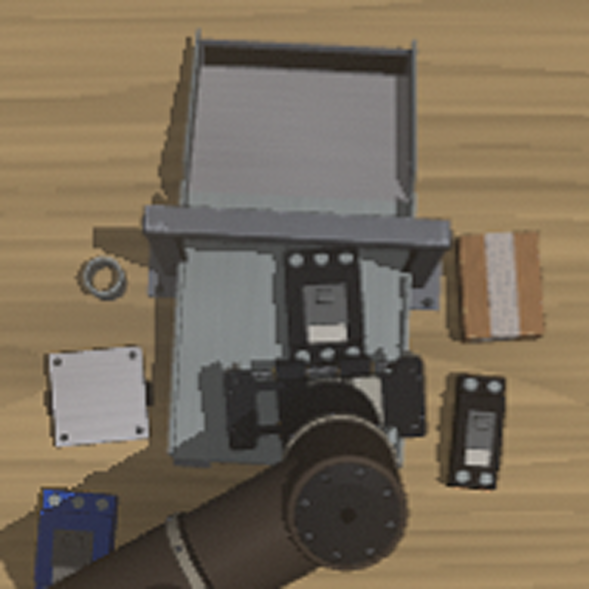

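View pics/side2c.png

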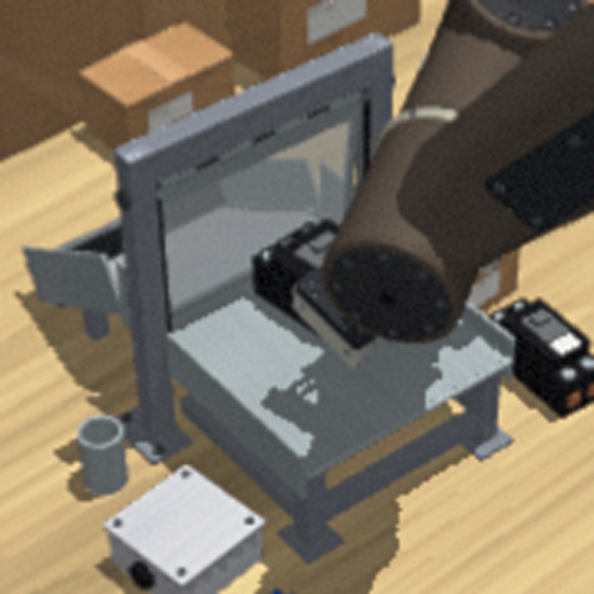

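The breaker is following squarely, with its nose at the flap near crop (325,255). I carry on at about the same lean, then lean further.

```bash
python3 - <<'E'
from h import *
plan([-.075,-.025,.121],21,6,1,6)
E
```

```text
t 4.92 tip(chute) [-0.1232 -0.0305  0.12  ] lean 18.6 yvec [-0.121  0.993  0.007] F [-0.4  0.4 -0.5] open 0.025 q [  19.5   -0.4  -49.    11.6  -23.8 -115.9]
total turn 2.6 dist 0.042
[0.0024, 0.0003, 0.0065] [0.13, -0.4, -0.11]
[0.0025, 0.0003, 0.0064] [0.13, -0.4, -0.11]
[0.0025, 0.0003, 0.0064] [0.13, -0.4, -0.11]
[0.0026, 0.0004, 0.0064] [0.13, -0.4, -0.11]
[0.0026, 0.0004, 0.0064] [0.13, -0.4, -0.11]
[0.0027, 0.0004, 0.0064] [0.13, -0.4, -0.11]
```

```bash
python3 -m inch '[0.0024,0.0003,0.0065,0.1,-0.4,-0.1,0.025, 0.0025,0.0003,0.0065,0.1,-0.4,-0.1,0.025, 0.0025,0.0003,0.0065,0.1,-0.4,-0.1,0.025, 0.0025,0.0003,0.0065,0.1,-0.4,-0.1,0.025, 0.0026,0.0003,0.0064,0.1,-0.4,-0.1,0.025, 0.0027,0.0004,0.0064,0.1,-0.4,-0.1,0.025]'
python3 - <<'E'
from h import *
plan([-.04,-.022,.121],29,5,1,5)
s=snap('top','top3.png');cv2.imwrite('pics/top3c.png',cv2.resize(s['color'][130:320,230:420,::-1],None,fx=3.1,fy=3.1,interpolation=cv2.INTER_CUBIC))
E
```

```text
clock: 5.68
tool_pos: [0.4816, -0.0571, 0.2866]
orientation: [-0.1, 69.0, 2.7]
force: [-2.6, -0.5, -1.3]
opening: 0.0248
t 5.67 tip(chute) [-0.0729 -0.025   0.1203] lean 21.0 yvec [-0.106  0.994 -0.   ] F [-2.6 -0.5 -1.3] open 0.025 q [  18.     3.6  -47.4   16.4  -19.5 -119.8]
total turn 8.1 dist 0.014
[0.0023, 0.0002, 0.0012] [0.2, -1.61, -0.09]
[0.0025, 0.0002, 0.0012] [0.2, -1.61, -0.09]
[0.0027, 0.0002, 0.0011] [0.2, -1.61, -0.09]
[0.0028, 0.0003, 0.001] [0.2, -1.61, -0.09]
[0.003, 0.0003, 0.0009] [0.2, -1.61, -0.09]
```

View pics/top3c.png

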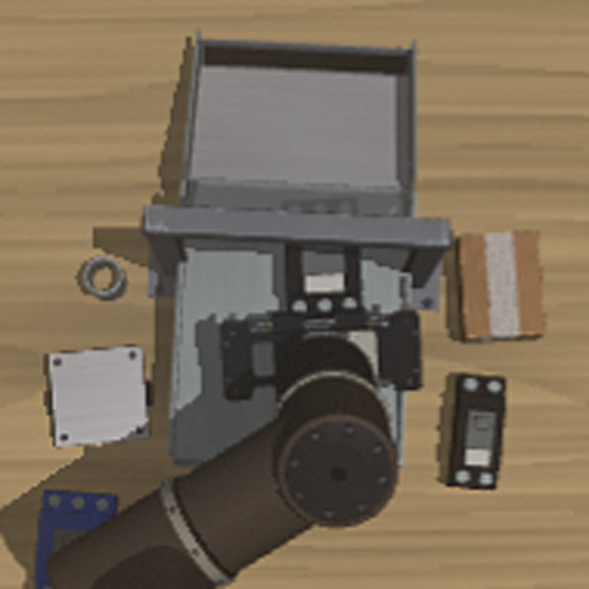

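```bash
python3 -m inch '[0.0023,0.0002,0.0012,0.2,-1.6,-0.1,0.025, 0.0025,0.0002,0.0012,0.2,-1.6,-0.1,0.025, 0.0027,0.0002,0.0011,0.2,-1.6,-0.1,0.025, 0.0028,0.0003,0.001,0.2,-1.6,-0.1,0.025, 0.003,0.0003,0.001,0.2,-1.6,-0.1,0.025]'
python3 - <<'E'
from h import *
plan([-.015,-.020,.121],34,3,1,5)
E
```

```text
clock: 6.35
tool_pos: [0.5019, -0.0607, 0.2949]
orientation: [0.8, 61.9, 2.7]
force: [-3.0, -0.9, -2.1]
opening: 0.0251
t 6.35 tip(chute) [-0.0325 -0.0253  0.1378] lean 28.1 yvec [-0.094  0.996  0.006] F [-3.  -0.9 -2.1] open 0.025 q [   4.5    3.3  -58.2   59.7   -1.  -152.1]
total turn 6.4 dist 0.028
[0.0047, 0.0017, -0.0021] [0.37, -1.19, -0.31]
[0.0047, 0.0017, -0.0022] [0.37, -1.19, -0.31]
[0.0047, 0.0017, -0.0023] [0.37, -1.19, -0.31]
[0.0048, 0.0018, -0.0024] [0.37, -1.19, -0.31]
[0.0048, 0.0018, -0.0025] [0.37, -1.19, -0.31]
```

Joints 3 and 5 are at their limits at this lean. 25° is enough to clear the lintel, so I reduce the lean, come back down and work further left for post clearance.

```bash
python3 - <<'E'
from h import *
plan([-.033,-.025,.122],22,5,1,5)
E
```

```text
t 6.35 tip(chute) [-0.0325 -0.0253  0.1378] lean 28.1 yvec [-0.094  0.996  0.006] F [-3.  -0.9 -2.1] open 0.025 q [   4.5    3.3  -58.2   59.7   -1.  -152.1]
total turn 6.1 dist 0.018
[0.0028, 0.0003, 0.0022] [0.04, 1.21, -0.1]
[0.0028, 0.0003, 0.0023] [0.04, 1.21, -0.1]
[0.0028, 0.0003, 0.0023] [0.04, 1.21, -0.1]
[0.0029, 0.0004, 0.0024] [0.04, 1.21, -0.1]
[0.0029, 0.0004, 0.0024] [0.04, 1.21, -0.1]
```

```bash
python3 -m inch '[0.0028,0.0003,0.0022,0,1.2,-0.1,0.025, 0.0028,0.0003,0.0023,0,1.2,-0.1,0.025, 0.0028,0.0003,0.0023,0,1.2,-0.1,0.025]'
python3 - <<'E'
from h import *
plan([-.033,-.025,.122],22,5,1,3)
E
```

```text
clock: 6.72
tool_pos: [0.5149, -0.0645, 0.2957]
orientation: [-0.7, 64.5, 1.1]
force: [-1.9, -1.3, 1.2]
opening: 0.0251
t 6.72 tip(chute) [-0.0262 -0.0313  0.135 ] lean 25.5 yvec [-0.088  0.996 -0.005] F [-1.9 -1.3  1.2] open 0.025 q [  14.5    5.2  -48.4   26.6  -12.9 -127.5]
total turn 3.5 dist 0.011
[0.003, 0.002, -0.0001] [0.06, 1.16, 0.08]
[0.0031, 0.002, -0.0001] [0.06, 1.16, 0.08]
[0.0032, 0.002, -0.0] [0.06, 1.16, 0.08]
```

```bash
python3 -m inch '[0.003,0.002,0,0,0.8,0,0.025, 0.003,0.002,0,0,0.8,0,0.025, 0.003,0.002,0,0,0.8,0,0.025]'
python3 - <<'E'
from h import *
plan([-.018,-.017,.122],25,3,1,3)
s=snap('top','top4.png');cv2.imwrite('pics/top4c.png',cv2.resize(s['color'][130:320,230:420,::-1],None,fx=3.1,fy=3.1,interpolation=cv2.INTER_CUBIC))
s=snap('side','side4.png'); cv2.imwrite('pics/side4c.png',cv2.resize(s['color'][150:330,220:400,::-1],None,fx=3.3,fy=3.3,interpolation=cv2.INTER_CUBIC))
E
```

```text
clock: 7.1
tool_pos: [0.5205, -0.0572, 0.2886]
orientation: [-0.6, 66.8, 1.3]
force: [-0.3, -0.5, 0.3]
opening: 0.0252
t 7.1 tip(chute) [-0.0274 -0.0239  0.1251] lean 23.2 yvec [-0.09   0.996 -0.004] F [-0.3 -0.5  0.3] open 0.025 q [  16.1    6.6  -45.6   21.1  -16.3 -123.4]
total turn 2.8 dist 0.011
[0.0023, 0.0027, 0.0009] [0.68, -0.59, -0.22]
[0.0023, 0.0028, 0.0008] [0.68, -0.59, -0.22]
[0.0023, 0.0028, 0.0008] [0.68, -0.59, -0.22]
```

View pics/top4c.png

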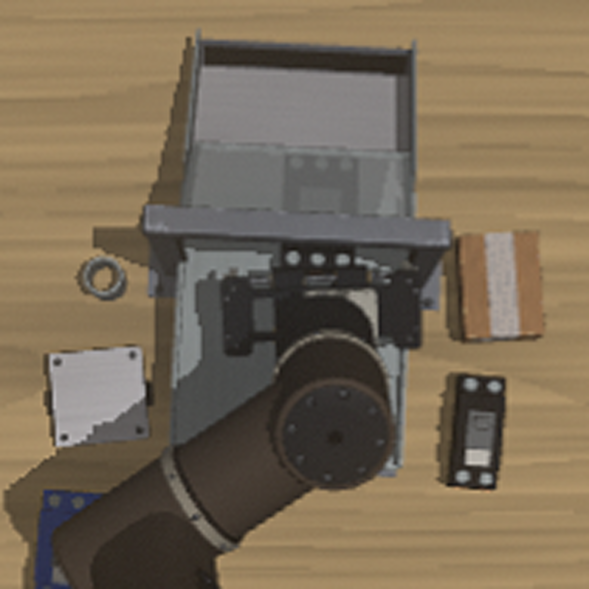

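View pics/side4c.png

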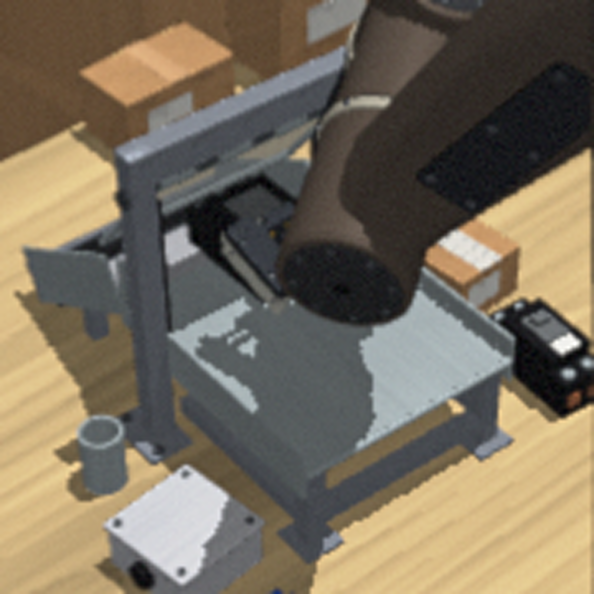

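The breaker is halfway through, and the flap rests on it. The gripper body's right edge (crop 422,310) would meet the post, so I back off slightly, shift left along the face, then push on.

```bash
python3 - <<'E'
from h import *
plan([-.032,-.010,.122],24,2,1,3)
E
```

```text
t 7.2 tip(chute) [-0.0274 -0.0239  0.1249] lean 23.2 yvec [-0.09   0.996 -0.004] F [0.1 0.3 0.2] open 0.025 q [  16.1    6.6  -45.6   21.1  -16.3 -123.4]
total turn 3.2 dist 0.019
[0.0004, 0.0058, -0.0022] [0.99, -0.26, -0.35]
[0.0004, 0.0058, -0.0023] [0.99, -0.26, -0.35]
[0.0004, 0.0058, -0.0024] [0.99, -0.26, -0.35]
```

```bash
python3 -m inch '[-0.001,0.001,-0.005,0,0,0,0.025, 0.0007,0.006,0,1,0,-0.3,0.025, 0.0007,0.006,0,1,0,-0.3,0.025, 0,0.005,0,1,0,-0.3,0.025, 0,0,0,0,0,0,0.025]'
python3 - <<'E'
from h import *
plan([-.008,-.010,.122],25,2,1,3)
E
```

```text
clock: 7.82
tool_pos: [0.5138, -0.0393, 0.2858]
orientation: [0.4, 66.7, -1.1]
force: [0.5, 0.1, -0.3]
opening: 0.0252
t 7.83 tip(chute) [-0.0349 -0.0093  0.1222] lean 23.3 yvec [-0.034  0.999  0.003] F [ 0.5  0.1 -0.3] open 0.025 q [  17.2    5.9  -49.8   30.8  -14.  -137.3]
total turn 1.8 dist 0.022
[0.0036, -0.0004, 0.0064] [-0.04, -0.58, -0.03]
[0.0037, -0.0004, 0.0064] [-0.04, -0.58, -0.03]
[0.0038, -0.0004, 0.0063] [-0.04, -0.58, -0.03]
```

```bash
python3 -m inch '[0.0035,-0.0003,0.0064,0,-0.6,0,0.025, 0.0035,-0.0003,0.0064,0,-0.6,0,0.025, 0.0037,-0.0003,0.0064,0,-0.6,0,0.025]'
python3 - <<'E'
from h import *
plan([.002,-.010,.122],26,2,1,2)
s=snap('top','top5.png');cv2.imwrite('pics/top5c.png',cv2.resize(s['color'][130:320,230:420,::-1],None,fx=3.1,fy=3.1,interpolation=cv2.INTER_CUBIC))
E
```

```text
clock: 8.2
tool_pos: [0.5343, -0.0415, 0.2834]
orientation: [0.3, 65.0, -1.1]
force: [-3.4, 0.8, 2.1]
opening: 0.0252
t 8.2 tip(chute) [-0.0093 -0.0101  0.1221] lean 25.0 yvec [-0.034  0.999  0.002] F [-3.4  0.8  2.1] open 0.025 q [  13.3    7.6  -51.3   42.    -9.1 -145.1]
total turn 1.0 dist 0.009
[0.0024, 0.0, 0.0036] [-0.04, -0.49, -0.05]
[0.0025, 0.0, 0.0036] [-0.04, -0.49, -0.05]
```

View pics/top5c.png

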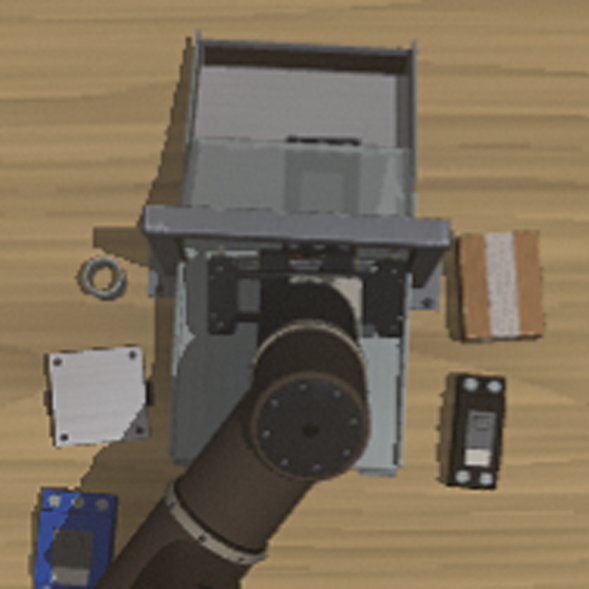

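Body now clears both posts (crop 207 to 405), and the breaker's nose is out under the raised flap. I push the last few millimetres.

```bash
python3 -m inch '[0.002,0,0.0044,0,0,0,0.025, 0.002,0,0.0044,0,0,0,0.025, 0,0,0,0,0,0,0.025]'
python3 - <<'E'
from h import *
plan([.005,-.010,.122],25,2,1,1)
s=snap('top','top6.png');cv2.imwrite('pics/top6c.png',cv2.resize(s['color'][130:320,230:420,::-1],None,fx=3.1,fy=3.1,interpolation=cv2.INTER_CUBIC))
E
```

```text
clock: 8.62
tool_pos: [0.5443, -0.0424, 0.2832]
orientation: [0.3, 65.0, -1.2]
force: [-0.4, -0.5, -0.7]
opening: 0.0254
t 8.62 tip(chute) [ 0.0006 -0.0105  0.1219] lean 25.0 yvec [-0.034  0.999  0.002] F [-0.4 -0.5 -0.7] open 0.025 q [  13.7    8.5  -49.6   39.4   -9.8 -142.7]
total turn 0.1 dist 0.004
[0.0017, 0.0006, 0.004] [-0.1, -0.01, -0.07]
```

View pics/top6c.png

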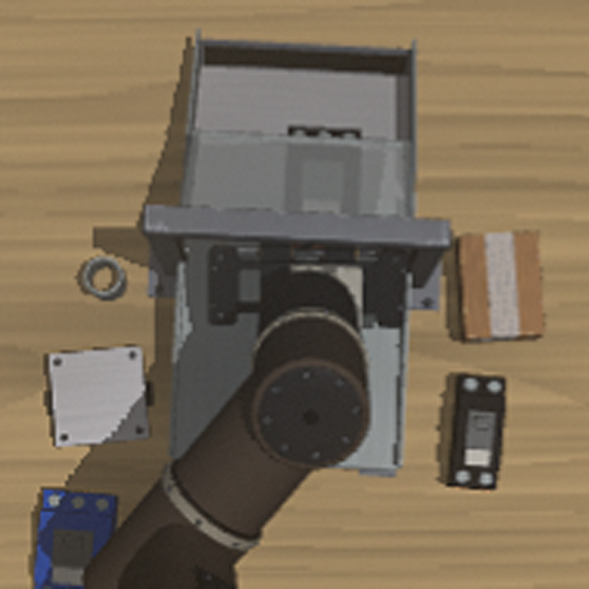

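```bash
python3 -m inch '[0.002,0,0.0044,0,0,0,0.025, 0.001,0,0.002,0,0,0,0.025, 0,0,0,0,0,0,0.025, 0,0,0,0,0,0,0.025]'
python3 - <<'E'
from h import *
plan([.01,-.010,.122],25,2,1,1)
s=snap('top','top7.png');cv2.imwrite('pics/top7c.png',cv2.resize(s['color'][130:320,230:420,::-1],None,fx=3.1,fy=3.1,interpolation=cv2.INTER_CUBIC))
E
```

```text
clock: 9.18
tool_pos: [0.552, -0.0421, 0.2834]
orientation: [0.3, 65.0, -1.1]
force: [-0.3, 0.3, -0.1]
opening: 0.0248
t 9.18 tip(chute) [ 0.0084 -0.0096  0.1221] lean 25.0 yvec [-0.035  0.999  0.002] F [-0.3  0.3 -0.1] open 0.025 q [  13.9    9.2  -48.3   37.7  -10.3 -141.2]
total turn 0.1 dist 0.002
[0.0007, -0.0001, 0.0015] [-0.06, 0.02, -0.11]
```

View pics/top7c.png

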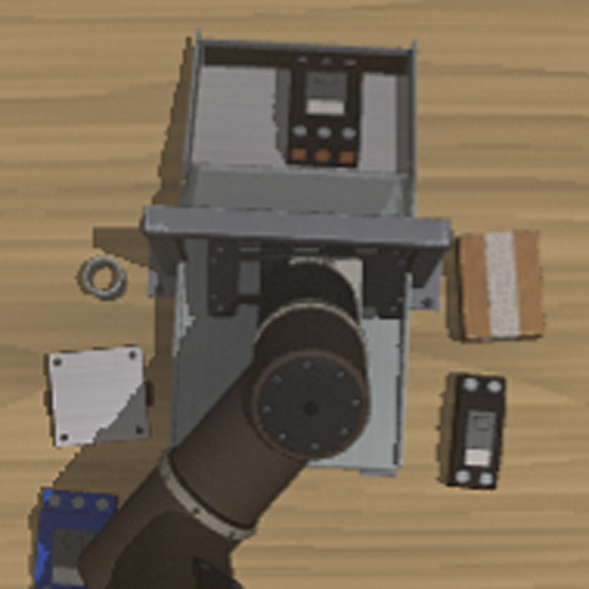

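The breaker has slid to the stop (crop 325,110). Now I draw the fingers back out.

```bash
python3 - <<'E'
from h import *
plan([-.03,-.01,.124],23,2,1,4)
plan([-.10,-.01,.126],13,2,1,10)
E
```

```text
t 9.22 tip(chute) [ 0.0084 -0.0097  0.1221] lean 25.0 yvec [-0.035  0.999  0.002] F [-0.3 -0.  -0.8] open 0.025 q [  13.9    9.2  -48.3   37.7  -10.3 -141.2]
total turn 2.0 dist 0.033
[-0.0045, 0.0003, -0.0069] [-0.02, 0.51, -0.03]
[-0.0044, 0.0003, -0.007] [-0.02, 0.51, -0.03]
[-0.0043, 0.0003, -0.007] [-0.02, 0.51, -0.03]
[-0.0043, 0.0003, -0.007] [-0.02, 0.51, -0.03]
t 9.22 tip(chute) [ 0.0084 -0.0097  0.1221] lean 25.0 yvec [-0.035  0.999  0.002] F [-0.3 -0.  -0.8] open 0.025 q [  13.9    9.2  -48.3   37.7  -10.3 -141.2]
total turn 12.0 dist 0.075
[-0.0049, 0.0004, -0.0059] [-0.01, 1.2, -0.01]
[-0.0047, 0.0004, -0.006] [-0.01, 1.2, -0.01]
[-0.0045, 0.0004, -0.0061] [-0.01, 1.2, -0.01]
[-0.0043, 0.0004, -0.0062] [-0.01, 1.2, -0.01]
[-0.0041, 0.0004, -0.0063] [-0.01, 1.2, -0.01]
[-0.0039, 0.0004, -0.0064] [-0.01, 1.2, -0.01]
[-0.0036, 0.0004, -0.0065] [-0.01, 1.2, -0.01]
[-0.0034, 0.0004, -0.0065] [-0.01, 1.2, -0.01]
[-0.0032, 0.0004, -0.0066] [-0.01, 1.2, -0.01]
[-0.003, 0.0004, -0.0067] [-0.01, 1.2, -0.01]
```

```bash
python3 -m inch '[-0.005,0,-0.006,0,1.2,0,0.025, -0.0047,0,-0.006,0,1.2,0,0.025, -0.0045,0,-0.006,0,1.2,0,0.025, -0.0043,0,-0.0062,0,1.2,0,0.025, -0.0041,0,-0.0063,0,1.2,0,0.025, -0.004,0,-0.0064,0,1.2,0,0.025, -0.0036,0,-0.0065,0,1.2,0,0.025, -0.0034,0,-0.0065,0,1.2,0,0.025, -0.0032,0,-0.0066,0,1.2,0,0.025, -0.003,0,-0.0067,0,1.2,0,0.025]'
python3 - <<'E'
from h import *
plan([-.16,-.01,.22],4,2,1,5)
E
```

```text
clock: 10.48
tool_pos: [0.4752, -0.0407, 0.3002]
orientation: [0.8, 77.5, -0.6]
force: [-0.8, -1.2, -0.5]
opening: 0.0248
t 10.47 tip(chute) [-0.1052 -0.0138  0.1264] lean 12.5 yvec [-0.034  0.999  0.003] F [-0.8 -1.2 -0.5] open 0.025 q [  20.6    3.7  -40.4    8.   -34.5 -118.2]
total turn 8.5 dist 0.102
[-0.0206, 0.0013, -0.0013] [-0.01, 1.7, -0.03]
[-0.0203, 0.0013, -0.002] [-0.01, 1.7, -0.03]
[-0.0201, 0.0013, -0.0026] [-0.01, 1.7, -0.03]
[-0.0199, 0.0013, -0.0032] [-0.01, 1.7, -0.03]
[-0.0196, 0.0013, -0.0037] [-0.01, 1.7, -0.03]
```

```bash
python3 -m inch '[-0.0206,0,-0.0013,0,1.7,0,0.025, -0.0203,0,-0.002,0,1.7,0,0.025, -0.02,0,-0.0026,0,1.7,0,0.025, -0.02,0,-0.0032,0,1.7,0,0.025, -0.02,0,-0.0037,0,1.7,0,0.025, -0.01,-0.04,-0.01,0,0,0,0.025, 0,-0.045,-0.01,0,0,0,0.025, 0,-0.045,0,0,0,0,0.025, 0,-0.045,0,0,0,0,0.025, 0,-0.045,0,0,0,0,0.025, 0,-0.045,0,0,0,0,0.025, 0,-0.045,0,0,0,0,0.025, 0,0,0,0,0,0,0.025]'
python3 - <<'E'
from h import *
report()
for n,b in(('top',(130,320,230,420)),('side',(150,330,220,400))):
    s=snap(n,n+'9.png');cv2.imwrite('pics/%s9c.png'%n,cv2.resize(s['color'][b[0]:b[1],b[2]:b[3],::-1],None,fx=3.1,fy=3.1,interpolation=cv2.INTER_CUBIC))
E
```

```text
clock: 12.1
tool_pos: [0.414, -0.3576, 0.41]
orientation: [8.3, 86.6, 7.3]
force: [-0.7, -0.3, -0.6]
opening: 0.0249
t 12.1 tip(chute) [-0.1759 -0.3337  0.2323] lean 3.4 yvec [-0.041  0.999  0.008] F [-0.7 -0.3 -0.6] open 0.025 q [-20.9   7.6 -15.3  -1.8 -64.2 -69.4]
```

View pics/top9c.png

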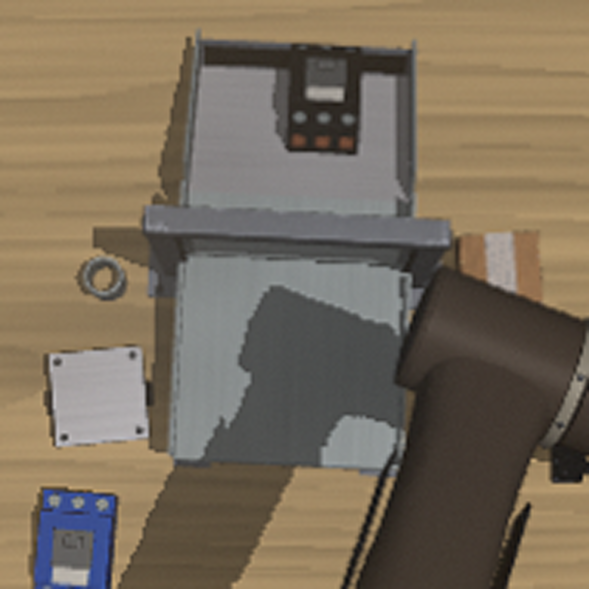

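View pics/side9c.png

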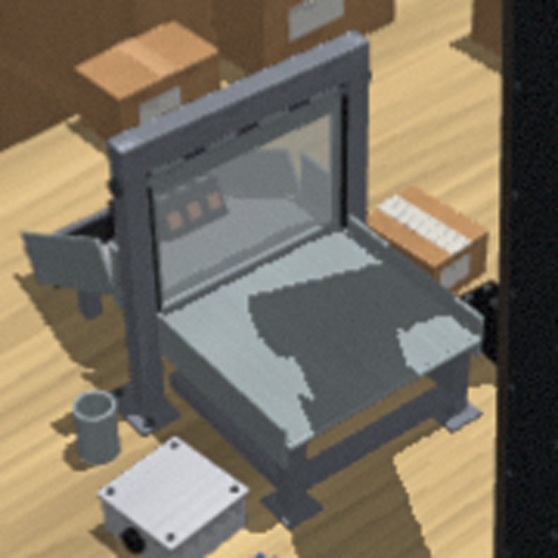

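View pics/top9.png

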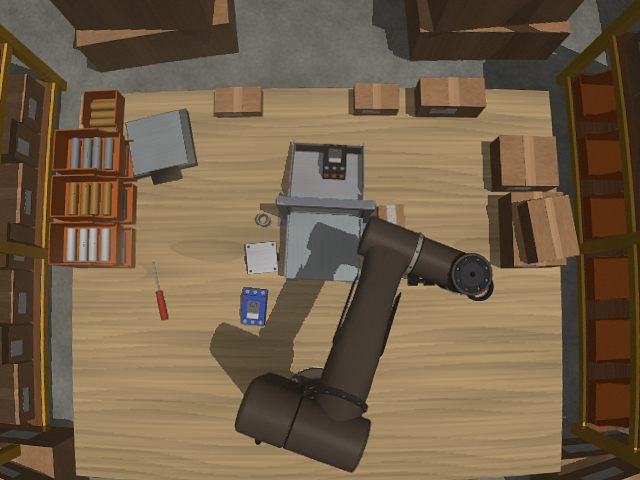

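```bash
python3 - <<'E'
from h import *
a=load('top9.png');b=snap('top','top10.png');W=cloud(b);V,U=np.indices(W.shape[:2])
print('img diff near breaker',np.abs(a['color'][140:185,315:355].astype(int)-b['color'][140:185,315:355]).mean())
C=RC.inv().apply((W-O).reshape(-1,3)).reshape(W.shape)
# height above slide plane
h=(C[...,2]-.105)*np.cos(np.pi/6)+(C[...,0]-.065)*.5
s=(C[...,0]-.065)*np.cos(np.pi/6)-(C[...,2]-.105)*.5
m=(h>.035)&(h<.075)&(V>140)&(V<185)&(U>318)&(U<350)&(abs(C[...,1])<.1)
print('along slide',s[m].min(),s[m].max(),'h',np.median(h[m]),'y',C[...,1][m].min(),C[...,1][m].max())
report()
E
```

```text
img diff near breaker 1.0701851851851851
along slide 0.053060887948023584 0.18580946797163508 h 0.057119543110894816 y -0.06920645865347029 0.03163772322560807
t 12.25 tip(chute) [-0.1757 -0.3312  0.2329] lean 3.4 yvec [-0.044  0.999  0.008] F [0.3 0.  0.1] open 0.025 q [-20.7   7.4 -15.4  -1.8 -64.2 -69.5]
```

The breaker spans roughly 0.06 to 0.18 m along the 0.18 m slide, so its nose is against the stop. It is at rest, the flap is shut and the arm is clear.

```bash
python3 - <<'E'
from plant import ctrl
print(ctrl.close_job())
E
```

```text
the job is handed in; nothing more can be done
None
```

The black three-pole breaker is at the bottom of the chute, the flap has swung shut behind it, and I handed the job in at about 12 s of the 42 s allowed. I pushed it along the tray and under the flap with the fingers leaned up to about 28° (25° for the last push). It went over the brow and slid down by itself, and I then drew the fingers back out.

**Last checks:**
- **Breaker:** it spans about 53 to 186 mm along the 180 mm slide, roughly 10 mm too long for a 120 mm breaker, so I only take it that the nose is at the stop. Two pictures 0.15 s apart showed it still.
- **Flap and robot:** the flap hangs shut in the pictures. The force reading is near zero, and the arm stands clear to the right of the chute.
- **Bystanders:** those I could see look unmoved. The arm hid the small breaker and the tape, and partly hid the carton, in the last pictures. The small breaker and the carton still looked unmoved just before I withdrew; the tape I last saw near the start. The fingers passed well above all three.

**What went less well:** leaning further partway in brought joints 3 and 5 to within about 1° of their limits, with joint 3 reading -58.2° against a limit of -58.28°. The tips also rose about 17 mm on the breaker's face. I reduced the lean, came back down, shifted left to clear the right post and finished the push. The largest force reading I saw was about 4 N.

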